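Swing the inspection mirror and hold it for the picture

TASK

The camera on the rail looks at a sprung inspection mirror, now parked edge-on to it. Take the upright wooden handle of the mirror's lever, swing the mirror until the camera sees the white card clamped on the back of the walnut board in the middle of the mirror, hold it steady there for two seconds, and finish still holding the handle so that the picture can be taken. Keep off the glass, the camera and the card, and leave the things lying about the bench where they are.

Things in the scene. Friction and masses are not known exactly. Their poses are not given: they have to be found in the camera images.
- pivot (a point): Middle of the mirror's face, on its upright swivel axis, 125 mm above the bench. The frame is that of the fixed rig: z up; the rail (40 mm wide, 20 mm high) runs along y from +62 mm to -442 mm; the camera stands on the -y side and looks in +y. The rig is fixed to the bench.
- mirror (a joint): Mirror angle q, rad: 0 at the park stop, growing clockwise from above, at most 1.45. At 0 the glass faces +x of the pivot frame, edge-on to the camera, and the lever points to -x; they turn together. At q the normal points at -q from +x, so the view leaves the mirror at pi/2 - 2q from +x towards +y. A spring turns it back to 0: 0.7 N at the handle at 0, 2 N at 1.1 rad.
- handle_mid (a point): Grip point of the upright turned wooden handle on the mirror's lever: round, 20 mm in diameter, 76 mm tall, 99 to 175 mm above the bench; the point is 145 mm above the bench, 90 mm from the swivel axis, behind the glass. The steel lever rod below it has its top 97 mm above the bench. Rigid with the mirror.
- handle: The same wooden handle as a body; origin at the centre of its foot, 99 mm above the bench, 90 mm from the swivel axis.
- glass: The mirror glass, 110 mm wide and 84 mm high in a black plastic frame 118 by 92 mm and 13 mm thick; origin in the glass, 2 mm behind the middle of its face; +x is the way it faces. Top of the frame 171 mm above the bench. Not to be touched.
- lens (a point): Centre of the front of the camera's lens, 125 mm above the bench, on the -y side of the pivot (300 to 380 mm from it), looking in +y of the pivot frame straight at the pivot. Grey camera body 46 mm square and 62 mm long behind the lens, black lens 42 mm in diameter.
- camera: The camera with its carriage on the rail; origin 105 mm below the lens front, on top of the rail; the camera reaches 116 mm back (to -y) from it and 150 mm above the bench.
- sight (a point): A frame at the pivot for the camera's line of sight after the mirror: x points along the middle of the view as it leaves the mirror, z up. It has no body of its own and turns twice as fast as the mirror. What lies on its x axis is seen in the middle of the mirror.
- card_mid (a point): Centre of the face of the white card (40 mm wide, 90 mm high), 120 mm above the bench, on the back of the board, the face towards robot and mirror. It shows 6 mm above the board's top; the dark steel spring clamp that holds it reaches 227 mm above the bench. -x points out of the card's face.
- card: The same card with its spring clamp, as a body; origin on the bench straight below the card's face.
- board: Walnut board on edge, 400 mm long (its y), 22 mm thick, top 160 mm above the bench, held upright on two pine bearers with two steel bar clamps reaching 217 mm above the bench; origin on the bench below its middle. Its -x face is the back. Fixed.
- screwdriver: Loose screwdriver with amber handle, 200 mm long, lying on the bench; bystander.
- glue_mid (a point): Loose white glue bottle, 60 mm in diameter, 170 mm tall, point at mid height; bystander.
- offcut_mid (a point): Loose pine offcut 130 x 45 x 28 mm, point at its centre; bystander.

How it is judged (in metres and radians):
On the way, in this order (a step that is already met when the one before it is completed fails the run):
1. the mirror is swung off its park stop by its handle (value of joint mirror above 0.12 rad and contact force between the fingers and handle above 0.3 N), for 0.1 s.
2. the card shows in the middle of the mirror to the camera and the mirror is held steady there for two seconds (y of card_mid in the frame of sight between -0.03 and 0.03 m and x of card_mid in the frame of sight above 0.1 m and velocity of joint mirror between -0.1 and 0.1 rad/s and contact force between the fingers and handle above 0.3 N), for 2 s.
At the end, for the whole second after the job is handed in: The fingers still hold the mirror's handle (over 0.3 N on it), the mirror stands still (under 0.1 rad/s) and the card's centre lies within 30 mm sideways of the camera's line of sight after the mirror (about 3 degrees of mirror angle): the card is seen in the middle of the mirror (all of step 2); the arm keeps its last pose, push and grip.
It fails at once if the mirror's glass is touched (contact force between the arm and glass above 1 N).
It fails at once if the mirror's glass is touched by the fingers (contact force between the fingers and glass above 1 N).
It fails at once if the camera is knocked (contact force between any of the arm, the fingers and camera above 2 N).
It fails at once if the card or its clamp is touched (contact force between any of the arm, the fingers and card above 2 N).
It fails at once if a loose thing on the bench is shifted more than 15 mm (distance of any of screwdriver, glue_mid, offcut_mid from where it was at the start of the episode above 0.015 m).
It also fails if it takes over 34 s, if anything falls off the work surface, if the arm or the gripper's body presses on something with over 40 N, if the wrist force passes 120 N, or if a joint passes its speed limit or range.

ROBOT

A 7-joint arm with a two-finger parallel gripper is mounted at the origin on the work surface. World frame = base frame: x ahead of the robot, y to its left, z up, the work surface at z = 0. Lengths are in mm, angles in rad, forces in N, time in s.
With the tool pointing down it reaches from about 400 to 925 mm from the base axis. Payload 5.6 kg.
Tool frame: the origin (TCP) lies midway between the tips of the shut fingers; the grasp point (between the pads) lies 19 mm behind it; z points along the fingers, y is the line along which they close (so a half turn about z gives the same grasp; the last joint's range is limited). The gripper opens to 85 mm and grips with 20 to 120 N. Pads are 22 mm wide; open, the fingers measure 114 mm over their backs; the gripper's body (76 mm by 85 mm) begins 54 mm behind the grasp point. The pads swing forward as they close: fully open they stand 13 mm farther back than shut.
Start: joints at [1.243, 0.468, -0.012, 1.603, 0.006, 1.071, -0.056], TCP at [182.585, -623.837, 191.89] pointing down, gripper open.
Joint ranges: [-2.53, 2.53], [-0.31, 2.02], [-1.57, 1.55], [0.28, 2.44], [-1.29, 4.43], [0.15, 1.84], [-2.92, 2.92]. Speed limits (rad/s): [2.57, 2.57, 3.14, 3.14, 3.14, 3.14, 3.14].

INTERFACE

Orientations are given as a 3x3 rotation matrix whose columns are the frame's x, y, z axes.
In Python, from bench import observe, capture, ctrl gives the robot as it stands. The module is installed in compiled form; this text tells all that it offers.
- The arm moves only by the shell command python3 -m jog 'ROWS' [FORCE]. ROWS is JSON, a list of rows, each a list of 3 entries, a list of its own where there are three numbers: the shift along the tool's x, y, z in m, then the turn about the tool's z in degrees, then the closure, from -1 (fully open) to 1 (shut). A call has 1 to 20 rows; each row is the pose to reach, as a shift and turn from the pose commanded when the call began, along the tool's axes at that moment; what a row does not reach only later rows make up. A row lasts 1/8 s, in which the tool goes at most 62.5 mm and 10.7 degrees, less where a joint would pass 70% of its speed; a pose out of reach is approached as far as the arm can. A call with a gripper value outside its range is refused whole. The fingers move at their own pace and stop on an object; FORCE is the grip in N (left out, the last holds). Time passes only in rows, so rows that repeat a pose let the fingers close. It gives the time, the measured TCP pose, the force, the opening and the grip force at its end, in the units of the state.
- observe(): the state, without advancing time (a new reading comes with each control period).
- capture(name): name is "side" or "top" or "wrist"; returns a dict with "frame" (400x640x3 uint8, red, green, blue), "K" (3x3 intrinsics, pixels), "camera_from_world" (4x4, takes a point from world to camera coordinates). Camera axes: x right, y up, looking along -z (the intrinsics and any distortion apply to the point x, -y, -z); pixel columns grow to the right and rows downward; lengths in mm; the calibration is good to about 2 mm. A picture is of the moment at which its call begins. There is no depth.
- ctrl.sign_off(): hands the job in; it is judged then, once.
The state is a dict: "t": time; "qpos": joint angles; "qvel": joint speeds; "tau": joint torques, N m; "position": TCP position; "ee_rot": TCP orientation; "wrist_force": force on the tool from outside, world axes, zero at the start; "ft_torque": the same for the moment, N m; "finger_gap": finger opening in mm; "gripper_force": force on a finger pad.
Only numpy, scipy, OpenCV 4.12 (cv2) and the standard library are available. Lean on these libraries where they do the work, as an engineer would, in place of code of your own. Each camera call takes 0.05 s, during which the arm holds its last target. There are 200 camera calls.

## Working session

There is one attempt and no reset: what is moved stays moved. The work goes in short steps, Python scripts to look and compute and a shell command to move; the robot and the scene stay as the last step left them, time stands still between calls to the robot, and variables do not carry over. Pictures are saved under pics/ and viewed, at most 10 in all, crops included, and the job is handed in when it is done.

```bash
mkdir -p pics
cat > h.py <<'E'
import numpy as np, cv2, pickle
from bench import observe, capture, ctrl
def grab(n,tag):
    c=capture(n); cv2.imwrite(f'pics/{tag}.png',c['frame'][:,:,::-1]); pickle.dump(c,open(f'pics/{tag}.pkl','wb')); return c
def load(tag): return pickle.load(open(f'pics/{tag}.pkl','rb'))
def ray(c,u,v):
    T=c['camera_from_world'];R=T[:3,:3];o=-R.T@T[:3,3]
    d=np.linalg.inv(c['K'])@[u,v,1]; d=R.T@(d*[1,-1,-1]); return o,d/np.linalg.norm(d)
def plane(c,u,v,z):
    o,d=ray(c,u,v); return o+d*(z-o[2])/d[2]
def proj(c,p):
    T=c['camera_from_world']; q=T[:3,:3]@np.array(p,float)+T[:3,3]; q=c['K']@(q*[1,-1,-1]); return q[:2]/q[2]
def tri(c1,a,c2,b):
    o1,d1=ray(c1,*a);o2,d2=ray(c2,*b)
    s=np.linalg.lstsq(np.c_[d1,-d2],o2-o1,rcond=None)[0]
    p,q=o1+s[0]*d1,o2+s[1]*d2; return (p+q)/2,np.linalg.norm(p-q)
E
python3 - <<'E'
from h import *
for n in('top','side'):
    c=grab(n,n+'0'); print(n,{k:(v if k!='frame' else 0) for k,v in c.items()})
print(observe())
E
```

```text
top {'frame': 0, 'K': array([[380.60951834,   0.        , 318.85402493],
       [  0.        , 380.60951834, 200.99283177],
       [  0.        ,   0.        ,   1.        ]]), 'camera_from_world': array([[-4.44007816e-03, -9.99852962e-01, -1.65632060e-02,
         7.65881841e+01],
       [ 9.97316961e-01, -5.63789200e-03,  7.29869426e-02,
        -5.38004824e+02],
       [-7.30695923e-02, -1.61946985e-02,  9.97195350e-01,
        -1.03756839e+03],
       [ 0.00000000e+00,  0.00000000e+00,  0.00000000e+00,
         1.00000000e+00]])}
side {'frame': 0, 'K': array([[441.94637938,   0.        , 321.07776034],
       [  0.        , 441.94637938, 204.56204763],
       [  0.        ,   0.        ,   1.        ]]), 'camera_from_world': array([[-9.48024745e-01, -3.17553624e-01,  2.02182800e-02,
         5.25673897e+02],
       [ 2.11018715e-01, -5.79874120e-01,  7.86903493e-01,
        -1.38173864e+02],
       [-2.38159998e-01,  7.50270418e-01,  6.16744772e-01,
        -1.23118711e+03],
       [ 0.00000000e+00,  0.00000000e+00,  0.00000000e+00,
         1.00000000e+00]])}
{'t': 0.1, 'qpos': array([ 1.24298745,  0.46830277, -0.01161276,  1.60353867,  0.0060249 ,
        1.07139113, -0.05629219]), 'qvel': array([ 1.11402323e-03, -6.96857530e-04,  8.90068280e-04, -1.54625725e-03,
       -3.78634613e-04,  2.94399074e-04, -9.90289962e-06]), 'tau': array([ 1.39260890e-03, -5.33521771e+01,  2.14853499e-02, -2.51964265e+01,
        1.14255687e-02,  4.41125158e-03, -3.39526628e-05]), 'position': array([ 182.4050249 , -623.29178375,  191.02182298]), 'ee_rot': array([[ 9.59725386e-01,  2.80939227e-01, -5.77297613e-04],
       [ 2.80939789e-01, -9.59724226e-01,  1.49844866e-03],
       [-1.33073497e-04, -1.60028509e-03, -9.99998711e-01]]), 'wrist_force': array([ 0.66155004, -0.18303462,  0.47509356]), 'ft_torque': array([-0.05018175,  0.0175697 ,  0.00745418]), 'gripper_force': 0.0, 'finger_gap': 85.4086414680207}
```

View pics/top0.png

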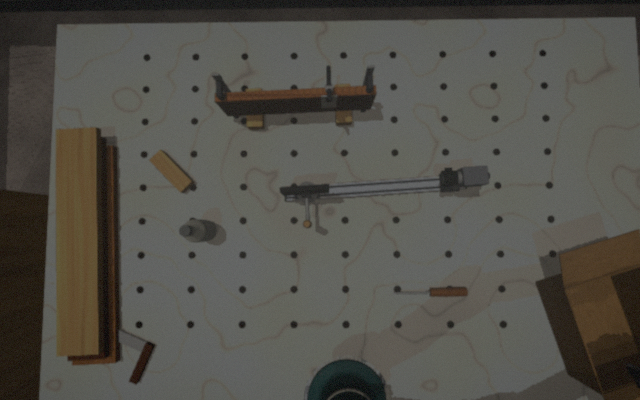

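View pics/side0.png

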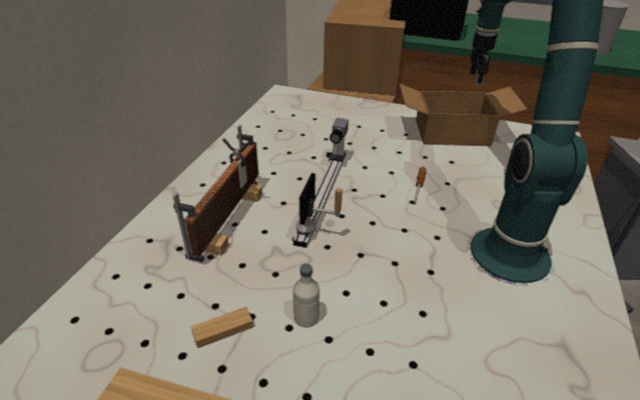

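The top view shows the mirror at about (305,189), the handle at (308,223), the camera at (465,178) and the card clamp at (329,90). In the side view the mirror is at (307,198), the handle at (338,200) and the clamp at (240,165). I'll enlarge these areas.

Run:
```python
from h import *
def crop(tag,x0,y0,x1,y1,s,g=1.8):
    f=load(tag)['frame'][y0:y1,x0:x1,::-1]; f=np.clip(f.astype(float)*g,0,255).astype('uint8')
    return cv2.resize(f,None,fx=s,fy=s,interpolation=cv2.INTER_CUBIC)
cv2.imwrite('pics/topc.png',crop('top0',270,60,500,240,3.4))
cv2.imwrite('pics/sidec.png',crop('side0',170,110,370,260,4,1.3))
```

```text
(no output)
```

View pics/topc.png

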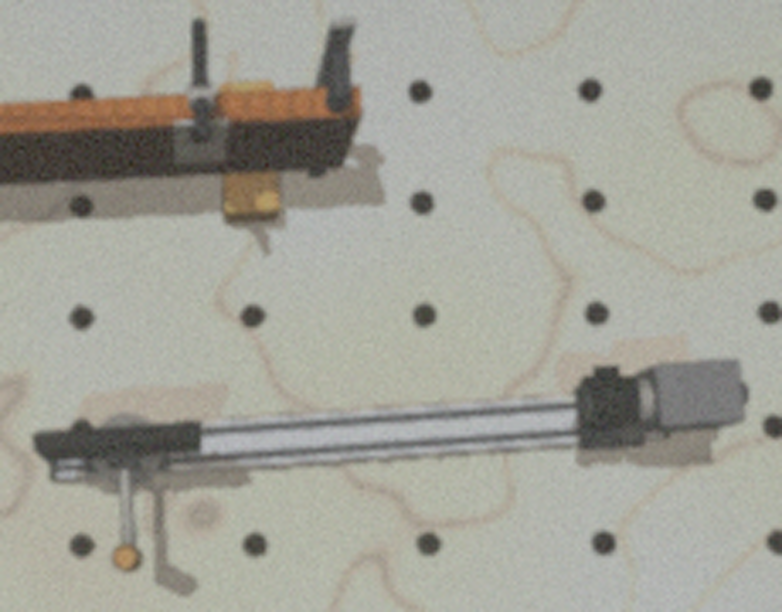

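View pics/sidec.png

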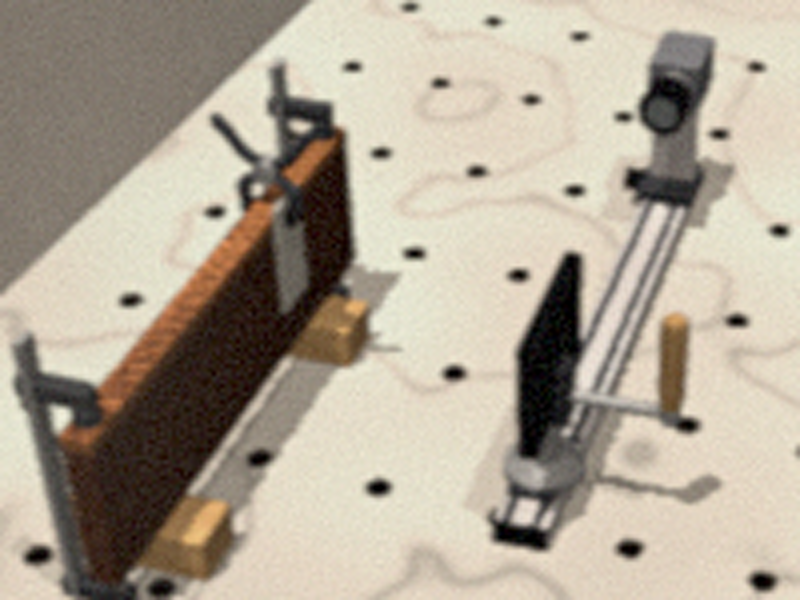

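```bash
cat > m.py <<'E'
from h import *
t,s=load('top0'),load('side0')
T=lambda x,y:(270+x/3.4-.35,60+y/3.4-.35); S=lambda x,y:(170+x/4-.37,110+y/4-.37)
np.set_printoptions(precision=1,suppress=True)
E
python3 - <<'E'
from m import *
print('handle top',plane(t,*T(125,556),175),plane(s,*S(676,320),175),tri(t,T(125,556),s,S(676,320)))
print('handle foot side',plane(s,*S(671,408),99))
for n,p,q in(('low',(52,480),(570,448)),('up',(215,425),(575,403))):
    a,b=plane(t,*T(*p),20),plane(t,*T(*q),20); print(n,a,b,np.degrees(np.arctan2(*(b-a)[[0,1]])))
print('mirror top ends',plane(t,*T(36,445),171),plane(t,*T(200,437),171))
print('side mirror top',plane(s,*S(519,350),171),plane(s,*S(575,255),171))
print('side rail end',plane(s,*S(497,535),20),plane(s,*S(547,545),20))
for p in((174,160),(226,164)): print('card bottom top-view',plane(t,*T(*p),75))
for p in((281,315),(306,300)): print('card bottom side',plane(s,*S(*p),75))
for p in((275,205),(302,200)): print('card top side',plane(s,*S(*p),160))
print('board back top edge',plane(t,*T(0,133),160),plane(t,*T(355,117),160))
print('cam body', plane(t,*T(655,370),150),plane(t,*T(740,360),150),plane(t,*T(745,415),150),plane(t,*T(578,400),148))
for n,c in(('s',s),):print(plane(s,*S(665,108),125))
print('glue',plane(t,185,231,170),plane(s,306,268,170))
# white card mask in top view
f=cv2.cvtColor(t['frame'],cv2.COLOR_RGB2HSV); print(t['frame'][96:110,318:342].mean(2).astype(int))
E
```

```text
handle top [474.6 101.  175. ] [474.7 104.5 175. ] (array([475.1, 101.2, 172.6]), np.float64(0.8991360851474939))
handle foot side [475.4 102.3  99. ]
low [539.4 168.3  20. ] [ 563.2 -254.5   20. ] 176.78378227622804
up [583.9  34.6  20. ] [ 600.1 -259.5   20. ] 176.8460749539175
mirror top ends [552.9 163.7 171. ] [557.9  48.3 171. ]
side mirror top [561.6 165.2 171. ] [563.8  50.2 171. ]
side rail end [573.1 182.   20. ] [537.2 179.8  20. ]
card bottom top-view [788.   66.6  75. ]
card bottom top-view [784.4  25.6  75. ]
card bottom side [789.8  67.4  75. ]
card bottom side [780.9  43.6  75. ]
card top side [795.1  49.1 160. ]
card top side [779.8  36.3 160. ]
board back top edge [781.5 191.8 160. ] [790.7 -65.2 160. ]
cam body [ 606.4 -278.3  150. ] [ 613.2 -339.1  150. ] [ 573.5 -341.2  150. ] [ 585.4 -223.4  148. ]
[ 587.6 -247.   125. ]
glue [457.5 391.1 170. ] [460.4 392.9 170. ]
[[52 56 57 71 73 76 77 76 68 51 41 38 40 46 49 49 57 62 61 49 43 35 37 38]
 [41 41 40 52 57 54 56 49 46 44 43 43 40 40 45 45 50 51 53 43 37 33 31 34]
 [32 38 39 49 45 49 47 41 39 34 39 44 42 37 42 47 48 48 44 39 36 35 38 39]
 [26 35 33 43 46 50 50 48 35 32 36 41 41 37 42 48 46 47 49 38 34 36 36 34]
 [33 33 38 48 51 52 49 45 36 35 33 31 37 37 44 47 47 49 45 36 32 34 30 32]
 [29 34 33 43 49 48 47 43 44 30 30 38 35 42 44 49 50 48 36 36 35 32 38 32]
 [38 36 37 46 49 50 44 50 47 45 44 46 45 52 46 49 50 48 42 35 29 32 38 34]
 [35 37 31 46 50 48 51 52 50 49 47 53 47 51 51 52 48 46 38 36 29 34 36 37]
 [31 37 31 43 52 49 54 49 50 46 49 48 47 52 49 47 49 50 41 34 28 33 36 37]
 [35 32 34 43 45 52 49 52 50 47 49 51 51 47 48 51 48 51 40 36 35 33 32 33]
 [34 36 34 42 49 46 46 49 47 49 47 47 48 45 47 51 50 48 42 36 38 36 32 36]
 [35 38 35 44 46 47 47 47 45 46 44 43 43 44 42 42 42 41 36 33 30 34 35 27]
 [35 31 30 37 39 36 37 40 37 37 37 39 37 38 36 39 33 34 36 29 28 32 33 36]
 [33 33 37 30 36 36 36 32 33 38 35 36 37 35 39 36 27 32 38 38 36 31 31 31]]
```

The rig is turned about +3.2° in the world. The pivot is near (564.5, 106.5) and the handle near (475, 102). The card is near (787, 46, 120), so the target q is about 0.945 rad. These agree across both views and with the 90 mm lever. I'll move to a point above the handle, going high.

```bash
python3 -m jog '[[[0,0,-0.05],0,-1],[[0,0,-0.078],0,-1],[[0.296,-0.167,-0.078],0,-1],[[0.296,-0.167,-0.078],0,-1],[[0.296,-0.167,-0.078],0,-1],[[0.296,-0.167,-0.078],0,-1],[[0.296,-0.167,-0.078],0,-1],[[0.296,-0.167,-0.078],0,-1],[[0.485,-0.615,-0.068],13,-1],[[0.485,-0.615,-0.068],13,-1],[[0.485,-0.615,-0.068],13,-1],[[0.485,-0.615,-0.068],13,-1],[[0.485,-0.615,-0.068],13,-1],[[0.485,-0.615,-0.068],13,-1],[[0.485,-0.615,-0.068],13,-1],[[0.485,-0.615,-0.068],13,-1],[[0.485,-0.615,-0.068],13,-1],[[0.485,-0.615,-0.068],13,-1],[[0.485,-0.615,-0.068],13,-1],[[0.485,-0.615,-0.068],13,-1]]' 30
python3 - <<'E'
from m import *
o=observe();print(o['position'],o['ee_rot'],o['qpos'])
c=grab('wrist','w1'); print(proj(c,[475,102,175]),proj(c,[475,102,99]))
E
```

```text
t: 2.6
position: [475.4, 101.4, 259.9]
ee_rot: [[0.998, 0.056, -0.0], [0.056, -0.998, -0.0], [-0.0, 0.0, -1.0]]
wrist_force: [0.1, 0.5, -0.9]
finger_gap: 85.3
gripper_force: 0.0
[475.4 101.4 259.9] [[ 1.   0.1 -0. ]
 [ 0.1 -1.  -0. ]
 [-0.   0.  -1. ]] [ 0.2  0.2 -0.5  1.9  0.1  1.1 -1.9]
[328.  191.1] [328.2 173.3]
```

View pics/w1.png

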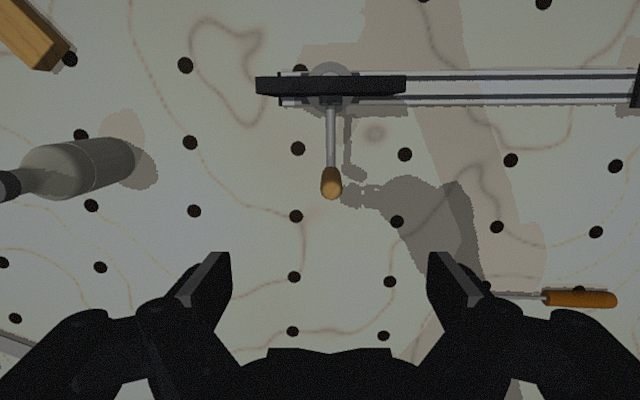

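The wrist view shows the handle top at about (331,189) where (328,191) was predicted, so the measurement holds to 1–2 mm. I'll grip at -27° so the wrist has room to turn 54° with the lever.

```bash
python3 -m jog '[[[0,0,0],-9,-1],[[0,0,0],-18,-1],[[0,0,0],-27,-1],[[0,0,0.04],-27,-1],[[0,0,0.08],-27,-1],[[0,0,0.12],-27,-1],[[0,0,0.134],-27,-1],[[0,0,0.134],-27,-1],[[0,0,0.134],-27,-1]]' 30
python3 -m jog '[[[0,0,0],0,1],[[0,0,0],0,1],[[0,0,0],0,1],[[0,0,0],0,1],[[0,0,0],0,1],[[0,0,0],0,1],[[0,0,0],0,1],[[0,0,0],0,1]]' 30
python3 - <<'E'
from m import *
np.set_printoptions(precision=3,suppress=True)
o=observe();print(o['position'],o['qpos'])
R=o['ee_rot'];P=np.array([564.5,106.5])
H=o['position'][:2]; print('radius',np.linalg.norm(H-P),'q',np.radians(183.2)-np.arctan2(*(H-P)[::-1])%(2*np.pi))
a0=183.2
for q in range(0,57,6):
    a=np.radians(183.2-q); h=P+90*np.array([np.cos(a),np.sin(a)]); h0=P+90*np.array([np.cos(np.radians(183.2)),np.sin(np.radians(183.2))])
    print(q,(R.T@np.r_[h-h0,0]))
a=np.radians(183.2-54.2);print((R.T@np.r_[P+90*np.array([np.cos(a),np.sin(a)])-h0,0]))
E
```

```text
t: 3.78
position: [476.5, 102.9, 127.3]
ee_rot: [[0.863, 0.505, 0.003], [0.505, -0.863, 0.0], [0.002, 0.001, -1.0]]
wrist_force: [0.6, -0.3, -0.3]
finger_gap: 85.1
gripper_force: 0.0
t: 4.78
position: [475.7, 102.7, 126.1]
ee_rot: [[0.863, 0.505, 0.001], [0.505, -0.863, 0.0], [0.001, 0.0, -1.0]]
wrist_force: [0.5, -0.8, 4.5]
finger_gap: 16.0
gripper_force: 28.7
[475.739 102.653 126.11 ] [ 0.18   0.341 -0.542  2.026  0.235  0.834 -1.537]
radius 88.84421951869662 q 0.01253478651832296
0 [0. 0. 0.]
6 [ 4.725 -8.15   0.001]
12 [ 10.277 -15.761   0.002]
18 [ 16.593 -22.75    0.004]
24 [ 23.606 -29.04    0.007]
30 [ 31.238 -34.563   0.011]
36 [ 39.405 -39.258   0.015]
42 [ 48.018 -43.074   0.02 ]
48 [ 56.983 -45.968   0.026]
54 [ 66.201 -47.91    0.032]
[ 66.511 -47.958   0.032]
```

```bash
python3 -m jog '[[[0.0047,-0.0082,0],6,1],[[0.0103,-0.0158,0],12,1],[[0.0166,-0.0228,0],18,1],[[0.0236,-0.029,0],24,1],[[0.0312,-0.0346,0],30,1],[[0.0394,-0.0393,0],36,1],[[0.048,-0.0431,0],42,1],[[0.057,-0.046,0],48,1],[[0.0662,-0.0479,0],54,1],[[0.0662,-0.0479,0],54,1],[[0.0662,-0.0479,0],54,1]]' 30
python3 - <<'E'
from m import *
o=observe();print(o['position'],o['gripper_force'],o['wrist_force'])
H=o['position'][:2]
P=np.array([564.5,106.5]); C=np.array([787,46.])
q=183.2-np.degrees(np.arctan2(*(H-P)[::-1])); v=np.radians(93.2-2*q); d=C-P
print('r',np.linalg.norm(H-P),'q',q,'lateral',-np.sin(v)*d[0]+np.cos(v)*d[1])
c=grab('top','top2');grab('side','side2')
f=c['frame'][60:240,270:500,::-1]
cv2.imwrite('pics/top2c.png',cv2.resize(np.clip(f*1.8,0,255).astype('uint8'),None,fx=3.4,fy=3.4,interpolation=2))
f=load('side2')['frame'][110:260,170:370,::-1]
cv2.imwrite('pics/side2c.png',cv2.resize(np.clip(f*1.3,0,255).astype('uint8'),None,fx=4,fy=4,interpolation=2))
E
```

```text
t: 6.15
position: [509.6, 175.6, 126.1]
ee_rot: [[0.915, -0.403, 0.002], [-0.403, -0.915, -0.002], [0.002, 0.001, -1.0]]
wrist_force: [3.3, -5.4, 4.3]
finger_gap: 16.0
gripper_force: 28.9
[509.6 175.6 126.1] 28.88895361487812 [ 3.3 -5.4  4.3]
r 88.2370179720163 q 54.71197893570894 lateral 4.074153418018021
```

View pics/top2c.png

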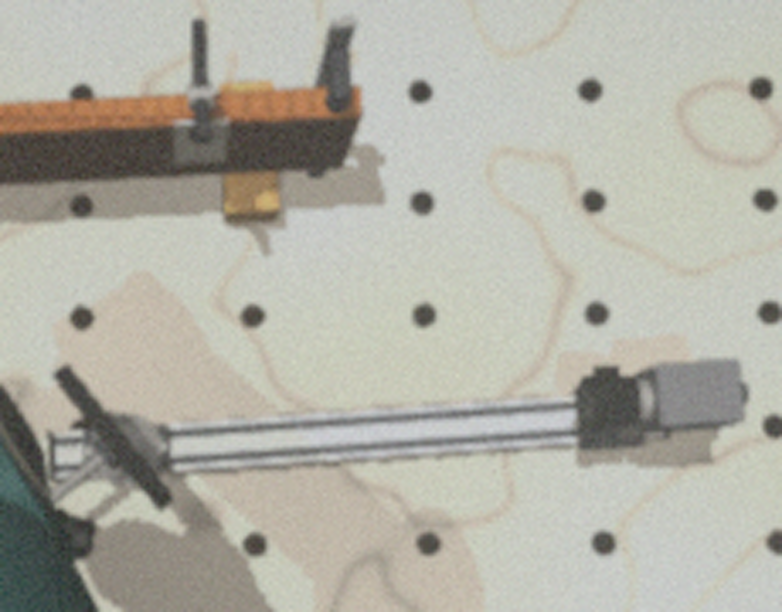

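View pics/side2c.png

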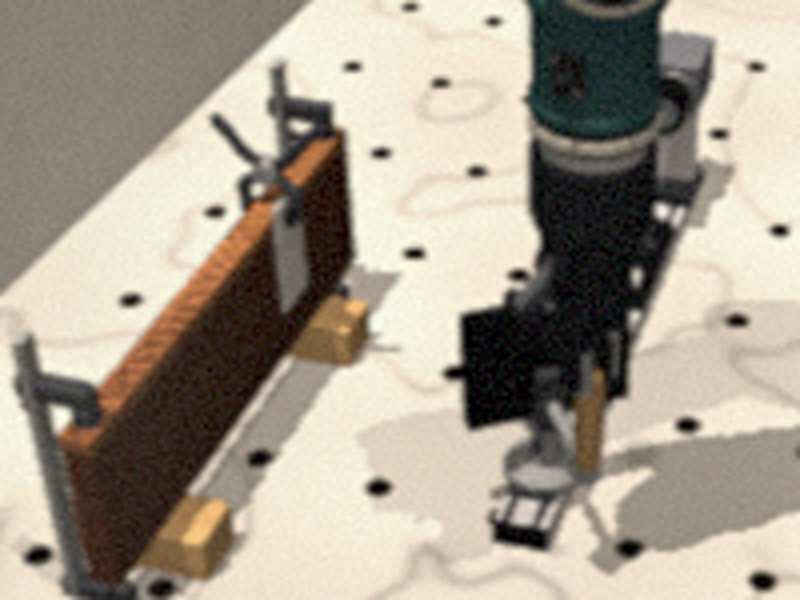

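The mirror's frame edge now runs from (71,368) to (172,493) in the crop. That gives q ≈ 54.3° against 54.2° wanted, and the measured TCP gives 54.7°. The handle is in the fingers at (590,420) in the side crop, clear of the glass. Next is the two-second hold.

```bash
python3 -m jog '[[[0,0,0],0,1],[[0,0,0],0,1],[[0,0,0],0,1],[[0,0,0],0,1],[[0,0,0],0,1],[[0,0,0],0,1],[[0,0,0],0,1],[[0,0,0],0,1],[[0,0,0],0,1],[[0,0,0],0,1],[[0,0,0],0,1],[[0,0,0],0,1],[[0,0,0],0,1],[[0,0,0],0,1],[[0,0,0],0,1],[[0,0,0],0,1],[[0,0,0],0,1],[[0,0,0],0,1],[[0,0,0],0,1],[[0,0,0],0,1]]' 30 && python3 -m jog '[[[0,0,0],0,1],[[0,0,0],0,1],[[0,0,0],0,1],[[0,0,0],0,1]]' && python3 -c "from bench import ctrl; print(ctrl.sign_off())"
```

```text
t: 8.75
position: [509.5, 175.5, 126.1]
ee_rot: [[0.915, -0.403, 0.002], [-0.403, -0.915, -0.002], [0.002, 0.001, -1.0]]
wrist_force: [3.6, -4.6, 4.4]
finger_gap: 16.0
gripper_force: 28.8
t: 9.25
position: [509.5, 175.5, 126.1]
ee_rot: [[0.915, -0.403, 0.002], [-0.403, -0.915, -0.002], [0.002, 0.001, -1.0]]
wrist_force: [2.6, -4.4, 4.2]
finger_gap: 16.2
gripper_force: 28.8
the job is handed in; nothing more can be done
None
```

The job is handed in at t = 9.25 s with the fingers still gripping the handle; the mirror was held steady for 3 s at about 54.5°, with the card an estimated 4 mm off the line of sight (30 mm allowed), but sign-off returned no verdict.

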